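# Lock the rail lantern and hold its battery cap at half-turn

## Robot

A 6-joint arm with a two-finger parallel gripper is mounted at the origin on the work surface. World frame = base frame: x ahead of the robot, y to its left, z up, the work surface at z = 0. Lengths are in m, angles in rad, forces in N, time in s.
With the tool pointing down it reaches from about 0.375 to 0.975 m from the base axis. Payload 3.8 kg.
Tool frame: the origin (TCP) lies midway between the tips of the shut fingers; the grasp point (between the pads) lies 19 mm behind it; z points along the fingers, y is the direction in which the jaws open and shut (so a half turn about z gives the same grasp; the last joint's range is limited). The gripper opens to 88 mm and grips with 3 to 60 N. Pads are 18 mm wide; open, the fingers measure 123 mm over their backs; the gripper's body (75 mm by 187 mm) begins 45 mm behind the grasp point.
Start: joints at [1.229, 0.264, 1.604, -0, 1.274, -0.037], TCP at [0.203, 0.644, 0.239] pointing down, gripper open.
Joint ranges: [-2.63, 2.63], [-0.94, 2.18], [0.31, 2.57], [-1.31, 4.45], [0, 2.66], [-2.55, 2.55]. Speed limits (rad/s): [2.57, 2.57, 3.14, 3.14, 3.14, 3.14].

## Interface

Orientations are given as a rotation vector (axis times angle).
In Python, from station import env, get_image, camera_info gives the robot as it stands.
- The arm moves only by the tool send_rows, never from a script. Its argument "rows" is one flat list of numbers, 7 for each row, row after row: the shift along the tool's x, y, z in m, then the turn, a rotation vector about the tool's x, y, z in degrees, then the closure in counts, from 0 (fully open) to 255 (shut). A call has 1 to 5 rows; each row is the pose to reach, as a shift and turn from the pose measured when the call began, along the tool's axes at that moment; what a row does not reach only later rows make up. A row lasts 1/8 s, in which the tool goes at most 62.5 mm and 10.7 degrees, less where a joint would pass 70% of its speed; a pose out of reach is approached as far as the arm can. A call with a gripper value outside its range is refused whole. The fingers move at their own pace and stop on an object; "force" is the grip in N (left out, the last holds). Time passes only in rows, so rows that repeat a pose let the fingers close. It gives the time, the measured TCP pose, the force and the opening at its end, in the units of the state.
- env.read_state(): the state, without advancing time (a new reading comes with each control period).
- get_image(name): name is "side" or "top" or "wrist"; returns the picture (384x512x3 uint8, red, green, blue); there is no depth.
- camera_info(name): a dict with "fov_y" (degrees; the focal length in pixels is half the picture's height over the tangent of half this angle, whatever the lens; pixels are square), "cx", "cy" (the principal point, pixels), "xyz" and "attitude" of the camera in the world; the wrist camera has in their place "hand_eye" (4x4, takes a point from camera to tool coordinates, whose origin is the TCP and whose axes are the flange's). Camera axes: x right, y down, z forward; pixel columns grow to the right and rows downward; lengths in m; the calibration is good to about 2 mm. A picture is of the moment at which its call begins: read the wrist's pose just before it. camera_info takes no time and is no camera call.
- env.close_job(): hands the job in, once; it reports no verdict.
The state is a dict: "t": time; "joint_pos": joint angles; "qd": joint speeds; "joint_torque": joint torques, N m; "position": TCP position; "orientation": TCP orientation; "ft_force": force on the tool from outside, world axes, zero at the start; "wrist_torque": the same for the moment, N m; "grip_width": finger opening in m.
Only numpy, scipy, OpenCV 4.12 (cv2) and the standard library are available. Lean on these libraries where they do the work, as an engineer would, in place of code of your own. Each camera call takes 0.05 s, during which the arm holds its last target. There are 200 camera calls.

## Task

The work lantern sits loose on its rail: lock it where it stands by turning the T-bar clamp knob beside it clockwise until it is tight. Then fit the grey battery cap into the bayonet mouth on top of the lantern - lugs down through the two notches, pressed in against the spring - and turn it clockwise half of its quarter turn (an eighth of a turn), well short of the lock click. Finish with the gripper still holding the cap there, without letting go, so that I can check its seal ring before it is locked; do not shift the lantern along and leave the jar, the cans and the scraper alone.

Things in the scene. Friction and masses are not known exactly. Their poses are not given: they have to be found in the camera images.
- clamp_knob (a joint): angle (rad) of the clamp knob that locks the carriage to the rail; grows clockwise seen from above. Starts at 0 to 0.25 (loose), bites from about 0.65, tight from 1.15, hard stop at 1.4; resists with 0.1 to 0.2 N m and stays where left. Loose, the carriage slides along the rail under 3 N; tight, it takes 25 N
- knob_grip (a point): centre of the clamp knob's grip, a black upright bar 52 mm long (x, turns with the knob), 14 thick (y), 28 high (z up), 68 mm above the work surface; the vertical turning axis passes through it. Below the bar a 13 mm stud; the carriage plate, 74 mm wide, lies 40 mm below this point. At 0 rad the bar lies along the rail. Lantern axis 135 mm away along the rail
- carriage: flat aluminium plate 74 x 214 mm that carries knob and lantern and slides on a 40 mm wide, 20 mm high rail; its top is 28 mm above the work surface. Origin on the work surface under the plate's middle; y along the rail: knob axis at y = -70 mm, lantern axis at y = +65 mm. x across the rail, z up. A small raised rib on the lantern rim marks each notch
- mouth (a point): centre of the bayonet mouth at its rim, 133 mm above the work surface, on top of the lantern (upright cylinder, 86 mm across). z up, y along the rail away from the knob, x through the two notches (at +x and -x). Opening 49 mm across; notches 15 mm wide, reaching 32 mm from the axis. Rim 6 mm thick; under it the lug track runs clockwise (from above) from each notch, counter-clockwise is blocked
- contact_plate: steel spring plate in the mouth, a 37 mm disc; origin at the centre of its top, 6 mm below the rim when free. The cap's plug pushes it down: 2 N at first touch, 5.5 N after 7 mm, 7.5 N after 12 mm
- half_turn (a point): same point as mouth; its x axis is turned 45 degrees clockwise (seen from above) from the notches: where the cap's x axis lies (either way round) at half-turn
- lock_click (a point): same point as mouth; its x axis is turned 90 degrees clockwise from the notches: where the cap's x axis lies (either way round) once locked. From about 82 degrees on the lugs spring up into a pocket (the click)
- cap: grey battery cap, 80 g, upright on the work surface. Origin under its centre, z up. Plug 44 mm across, 18 high, bevelled foot. Equal lugs at +x and -x: 9 mm wide, 2 to 7 mm above the origin, 29 mm from the axis. Disc 72 mm across at 18 to 26 mm. Grip bar along x, 56 mm long, 14 thick, at 26 to 54 mm. In the mouth, lugs touch under the rim at 13 mm below it, disc sits on it at 18; turn at 15 to 16
- jar: bystander: glass jar with steel lid, 74 mm across, 115 mm high, origin under its centre; leave alone
- can_a: bystander: flattened red can, 70 mm across, 16 mm thick, lying flat, origin under its centre; leave alone
- can_b: bystander: second flattened red can of the same size, origin under its centre; leave alone
- scraper: bystander: scraper lying flat, 195 mm long along its x axis, yellow handle to -x, 75 mm wide steel blade to +x, 18 mm high, origin under its middle; leave alone
Mind the look-alikes: they are no part of the job. Several things look just like the cap: the one meant starts farthest to the robot's right.

How it is judged:
By the outcome, as a careful person would: the job done as asked, in the order asked, and still so for the second after the job is handed in, while the arm keeps its last pose, push and grip.
It also fails if it takes over 53 s, if anything falls off the work surface, if the arm or the gripper's body presses on something with over 40 N, if the wrist force passes 120 N, or if a joint passes its speed limit or range.

## Working session

There is one attempt and no reset: what is moved stays moved. The work goes in short steps, Python scripts to look and compute and a tool call to move; the robot and the scene stay as the last step left them, time stands still between calls to the robot, and variables do not carry over. Pictures are saved under pics/ and viewed, about 8 in all and at most 12, crops included, and the job is handed in when it is done.

Besides the shell and the picture viewer there is one more tool, called after "Emit:" in YAML: its name, and indented under it one key for each argument. send_rows: Moves the arm, as the interface text tells. Its arguments: {"type":"object","properties":{"rows":{"type":"array","items":{"type":"number"}},"force":{"type":"number"}},"required":["rows"]}

```bash
ls; mkdir -p pics
python3 - <<'E'
from station import env,get_image,camera_info
import cv2
for n in("top","side","wrist"):
    print(n,camera_info(n))
s=env.read_state();print(s)
for n in("top","side"):
    cv2.imwrite(f"pics/{n}0.png",get_image(n)[...,::-1])
E
```

```text
pics
top {'fov_y': 56.14573844568474, 'cx': 258.1441021299618, 'cy': 184.39681598500843, 'xyz': array([ 0.42246556, -0.01423232,  1.09407042]), 'attitude': array([-2.18462637,  2.16932596, -0.07719967])}
side {'fov_y': 57.14605740054017, 'cx': 254.63011202545292, 'cy': 188.06625060833036, 'xyz': array([ 0.26823712, -0.54153734,  0.82799745]), 'attitude': array([-2.39737723,  0.55327005, -0.18314941])}
wrist {'fov_y': 60.261461585423525, 'cx': 253.0000602924596, 'cy': 189.50222096748857, 'hand_eye': array([[-1.02069253e-03, -9.47292617e-01, -3.20368002e-01,
         8.37384409e-02],
       [ 9.99999063e-01, -6.74609608e-04, -1.19125153e-03,
         3.64677549e-05],
       [ 9.12340443e-04, -3.20368917e-01,  9.47292418e-01,
        -1.45793052e-01],
       [ 0.00000000e+00,  0.00000000e+00,  0.00000000e+00,
         1.00000000e+00]])}
{'t': 0.0, 'joint_pos': array([ 1.22912103e+00,  2.64766937e-01,  1.60534689e+00,  1.77613809e-06,
        1.27367527e+00, -3.69007301e-02]), 'qd': array([ 8.75188602e-05, -1.04155272e-03,  9.26769157e-04,  1.39807921e-04,
       -7.13259874e-04,  8.48540543e-04]), 'joint_torque': array([ 6.09844301e-05, -5.02092719e+01, -3.56887472e+01,  7.27309822e-02,
        2.90677382e-02, -1.43925490e-04]), 'position': array([0.2023223 , 0.6432391 , 0.23739334]), 'orientation': array([-0.4768256 , -3.10477427,  0.00338759]), 'ft_force': array([-0.6688821 ,  0.31510655,  0.33418456]), 'wrist_torque': array([-0.01082034, -0.04339525, -0.00094872]), 'grip_width': 0.08794974511901428}
```

View pics/top0.png

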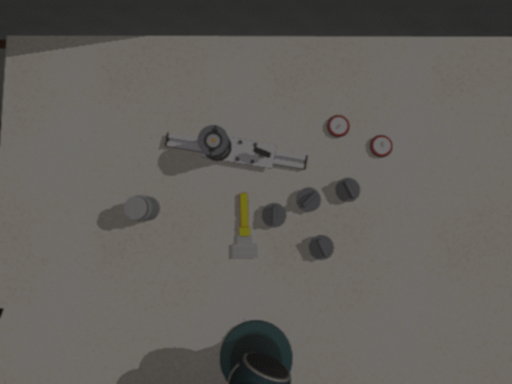

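View pics/side0.png

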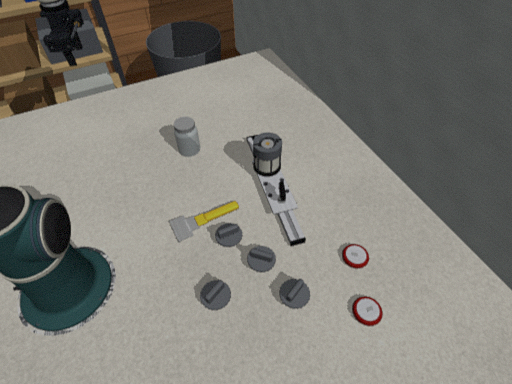

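```bash
cat > h.py <<'E'
import numpy as np,cv2
from scipy.spatial.transform import Rotation as R
from station import env,get_image,camera_info
def cam(name,st=None):
    c=camera_info(name); f=192/np.tan(np.radians(c['fov_y']/2))
    if name=='wrist':
        T=np.eye(4);T[:3,:3]=R.from_rotvec(st['orientation']).as_matrix();T[:3,3]=st['position']
        T=T@c['hand_eye']; Rm,p=T[:3,:3],T[:3,3]
    else: Rm,p=R.from_rotvec(c['attitude']).as_matrix(),c['xyz']
    return f,c['cx'],c['cy'],Rm,p
def ray(c,u,v,z):
    f,cx,cy,Rm,p=c; d=Rm@np.array([(u-cx)/f,(v-cy)/f,1]); return p+d*(z-p[2])/d[2]
def proj(c,P):
    f,cx,cy,Rm,p=c; q=Rm.T@(np.asarray(P)-p); return q[:2]/q[2]*f+[cx,cy]
def toolmove(st,P,yaw_y):
    """shift in tool axes & turn (deg rotvec) to reach TCP P pointing down, jaw axis (tool y) at heading yaw_y (rad, mod pi)"""
    Rt=R.from_rotvec(st['orientation']); best=None
    for k in(0,np.pi):
        a=yaw_y+k; y=np.array([np.cos(a),np.sin(a),0]); z=np.array([0,0,-1.]); x=np.cross(y,z)
        w=(Rt.inv()*R.from_matrix(np.c_[x,y,z])).as_rotvec(degrees=True)
        if best is None or np.linalg.norm(w)<np.linalg.norm(best): best=w
    return np.round(Rt.inv().apply(np.asarray(P)-st['position'])*1000,1),np.round(best,1)
E
python3 - <<'E'
from h import *
t=cam('top');s=cam('side')
print(t[3],s[3])
for n,u,v,z in[('c1',274,215,.054),('c2',309,199,.054),('c3',321,247,.054),('c4',348,189,.054),('lant',212,140,.133),('knob',262,151,.082),('jar',136,208,.115)]: print(n,ray(t,u,v,z))
for n,u,v,z in[('c1',229,230,.054),('c2',262,255,.054),('c3',216,292,.054),('c4',295,290,.054),('lant',267,143,.133),('knob',283,184,.082)]: print(n,ray(s,u,v,z))
E
```

```text
[[ 0.00734678 -0.99683949  0.0791016 ]
 [-0.99994067 -0.00668733  0.00859846]
 [-0.0080423  -0.07916008 -0.99682948]] [[ 0.90061748 -0.3417524   0.26850225]
 [-0.43445909 -0.69151789  0.57710337]
 [-0.01155236 -0.63640263 -0.77127054]]
c1 [ 0.41695773 -0.05154164  0.054     ]
c2 [ 0.46371055 -0.15232958  0.054     ]
c3 [ 0.32692031 -0.18602553  0.054     ]
c4 [ 0.49339759 -0.26500615  0.054     ]
lant [0.61847053 0.11987957 0.133     ]
knob [ 0.59802581 -0.01575775  0.082     ]
jar [0.43348854 0.32617189 0.115     ]
c1 [ 0.41677277 -0.05997868  0.054     ]
c2 [ 0.461182   -0.16272446  0.054     ]
c3 [ 0.32406025 -0.20138999  0.054     ]
c4 [ 0.48897833 -0.2766238   0.054     ]
lant [0.61435298 0.11312083 0.133     ]
knob [ 0.60464861 -0.00498612  0.082     ]
```

Run:
```python
from h import *
print(toolmove(env.read_state(),[.6,.05,.28],np.radians(-10)))
```

```text
(array([-557.4, -446.7,  -41.6]), array([-0.1,  0.1, 82.5]))
```

Emit:
send_rows:
  rows: [-0.557,-0.447,-0.042,0,0,82.5,0,-0.557,-0.447,-0.042,0,0,82.5,0,-0.557,-0.447,-0.042,0,0,82.5,0,-0.557,-0.447,-0.042,0,0,82.5,0,-0.557,-0.447,-0.042,0,0,82.5,0]

```text
t: 0.72
position: [0.3765, 0.3826, 0.2566]
orientation: [1.835, 2.549, -0.003]
ft_force: [1.5, 1.0, 0.3]
grip_width: 0.0886
```

Run:
```python
from h import *
s=env.read_state();print(s['position'],s['t'],s['joint_pos']);print(toolmove(s,[.6,.05,.28],np.radians(-10)))
```

```text
[0.37646692 0.38256668 0.25659836] 0.725 [ 7.47708381e-01 -8.56380543e-03  1.87612104e+00 -1.12396638e-03
  1.27545368e+00  4.25296469e-01]
(array([-386.3,  106.5,  -22.9]), array([-0. ,  0.1, 28.5]))
```

Emit:
send_rows:
  rows: [-0.386,0.107,-0.023,0,0,28.5,0,-0.386,0.107,-0.023,0,0,28.5,0,-0.386,0.107,-0.023,0,0,28.5,0,-0.386,0.107,-0.023,0,0,28.5,0,-0.386,0.107,-0.023,0,0,28.5,0]

```text
t: 1.35
position: [0.5505, 0.1237, 0.2747]
orientation: [2.406, 2.018, -0.002]
ft_force: [0.8, 0.5, -0.0]
grip_width: 0.0884
```

Run:
```python
from h import *
s=env.read_state();print(s['position'],s['t'],s['joint_pos']);print(toolmove(s,[.6,.05,.28],np.radians(-10)))
```

```text
[0.55049494 0.12365141 0.27468347] 1.35 [ 1.77667741e-01  3.44309936e-02  1.79934308e+00 -1.48024420e-03
  1.30873741e+00  3.52929574e-01]
(array([-63.9,  61.6,  -5.2]), array([-0. ,  0.1, -0. ]))
```

Emit:
send_rows:
  rows: [-0.064,0.062,-0.005,0,0,0,0,-0.064,0.062,-0.005,0,0,0,0,-0.064,0.062,-0.005,0,0,0,0,-0.064,0.062,-0.005,0,0,0,0]

```text
t: 1.85
position: [0.5997, 0.0504, 0.2792]
orientation: [-2.407, -2.019, 0.004]
ft_force: [-0.1, 0.3, -0.1]
grip_width: 0.0878
```

Run:
```python
from h import *
import pickle
s=env.read_state();im=get_image('wrist');pickle.dump((s,im),open('w1.pkl','wb'))
print(s['position'],s['t'],s['joint_pos'],s['qd'])
g=np.clip(im[...,::-1].astype(float)*1.6,0,255).astype('uint8')
cv2.imwrite('pics/w1.png',cv2.resize(g,(800,600),interpolation=cv2.INTER_CUBIC))
```

```text
[0.59968386 0.05043951 0.27918168] 1.85 [ 4.30450814e-02  1.05240557e-01  1.71569420e+00 -9.47919749e-04
  1.32276555e+00  2.18171263e-01] [ 0.01977369 -0.01063727  0.00412866 -0.00227013 -0.00056193 -0.00185656]
```

View pics/w1.png

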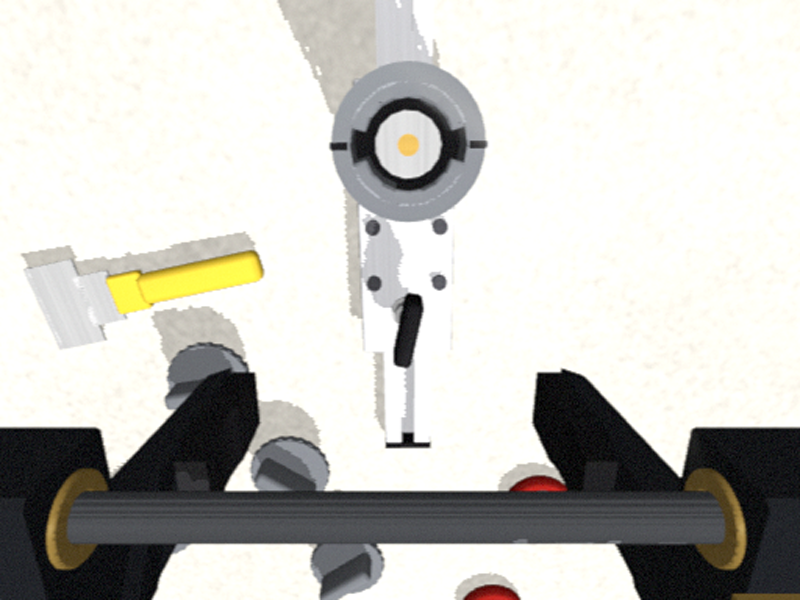

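```bash
cat >> h.py <<'E'
from scipy.optimize import minimize
def boxpts(x,y,a,L,W,z0,z1):
    c,s=np.cos(a),np.sin(a)
    return [(x+c*i*L/2-s*j*W/2,y+s*i*L/2+c*j*W/2,z) for i in(-1,1) for j in(-1,1) for z in(z0,z1)]
def sil(c,pts,shape,S=4):
    p=np.array([proj(c,q) for q in pts],np.float32)
    m=np.zeros((shape[0]*S,shape[1]*S),np.uint8)
    cv2.fillConvexPoly(m,cv2.convexHull(((p+.5)*S).astype(np.int32)),1); return cv2.resize(m.astype(np.float32),shape[::-1],interpolation=cv2.INTER_AREA)
def fit(c,mask,mk,p0,step):
    f=lambda q: np.abs(sil(c,mk(p0+q*step),mask.shape)-mask).sum()
    r=minimize(f,np.zeros(len(p0)),method='Nelder-Mead',options=dict(initial_simplex=np.vstack([np.zeros(len(p0)),np.eye(len(p0))*2]),maxiter=200))
    return p0+r.x*step,r.fun,mask.sum()
E
cat > m1.py <<'E'
from h import *
import pickle
s,im=pickle.load(open('w1.pkl','rb'));c=cam('wrist',s);g=im.max(2).astype(int)
def P(u,v,z): return ray(c,u/1.5625,v/1.5625,z)
L=P(408,141,.133);print('lant rough',L,'ribs',P(338,146,.135),P(479,145,.135),'knob',P(407,330,.082))
x=g[180:240,245:285];print(np.percentile(x,[1,5,10,50]))
m=np.zeros(g.shape,np.float32);roi=(slice(184,240),slice(248,275));m[roi]=(g[roi]<45)
n,lab,st,_=cv2.connectedComponentsWithStats(m.astype(np.uint8));k=1+st[1:,4].argmax();m=(lab==k).astype(np.float32);print(st[k])
k0=P(407,330,.082)
q=fit(c,m,lambda p:boxpts(p[0],p[1],p[2],.052,.014,.054,.082),np.array([k0[0],k0[1],np.radians(70)]),np.array([.003,.003,.08]));print('knob',q,np.degrees(q[0][2]))
# rim circle: radial edge search
f=c[0];best=[]
bl=cv2.GaussianBlur(im.mean(2),(0,0),.8)
th=np.linspace(0,2*np.pi,180,endpoint=False)
def samp(x,y,r,z):
    p=np.array([proj(c,(x+r*np.cos(t),y+r*np.sin(t),z)) for t in th],np.float32)
    return cv2.remap(bl.astype(np.float32),p[:,0].reshape(-1,1),p[:,1].reshape(-1,1),cv2.INTER_LINEAR)[:,0]
for nm,r0,z in(('outer',.043,.133),('plate',.0185,.127),('open',.0245,.133)):
    x,y=L[:2];
    for it in range(4):
        rs=np.linspace(r0-.006,r0+.006,49);A=np.array([samp(x,y,r,z) for r in rs]);G=np.abs(np.diff(A,axis=0))
        e=rs[:-1][G.argmax(0)]+.000125;ok=np.abs(e-np.median(e))<.002
        M=np.c_[np.cos(th),np.sin(th),np.ones(180)][ok];d=np.linalg.lstsq(M,e[ok],rcond=None)[0];x+=d[0];y+=d[1]
    print(nm,x,y,d[2],ok.sum())
# plate edges
for row in(235,250,265,280,300,320,330,335): print(row,end=' ')
E
python3 m1.py
```

```text
lant rough [0.61876643 0.12131718 0.133     ] ribs [0.58114589 0.12545191 0.135     ] [0.65604411 0.11266836 0.135     ] knob [ 0.59716099 -0.00854018  0.082     ]
[  6.99  14.    21.   164.  ]
[252 188  18  47 532]
knob (array([ 0.59624362, -0.01477353,  1.28275539]), np.float64(164.125), np.float32(532.0)) 73.49647022867954
outer 0.6182873772855016 0.11948383008720131 0.04185538621443308 165
plate 0.6183000845951239 0.11942915450292654 0.0182625 180
open 0.6184453173345544 0.12040094465975679 0.018661971503965473 115
235 250 265 280 300 320 330 335
```

```bash
cat > m2.py <<'E'
from h import *
import pickle
s,im=pickle.load(open('w1.pkl','rb'));c=cam('wrist',s)
o=np.clip(im[...,::-1].astype(float)*1.6+15,0,255).astype('uint8')
S=8;x0,y0=225,180;o=cv2.resize(o[y0:y0+65,x0:x0+75],None,fx=S,fy=S,interpolation=cv2.INTER_NEAREST)
p=np.array([proj(c,q) for q in boxpts(.5960,-.0140,np.radians(73.5),.052,.014,.054,.082)])
for z in(0,1): cv2.polylines(o,[(((p[[0+z,2+z,6+z,4+z]]+.5)-[x0,y0])*S).astype(np.int32)],True,(0,255*z,255),1)
cv2.imwrite('pics/k.png',o)
E
python3 m2.py
```

```text
(no output)
```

View pics/k.png

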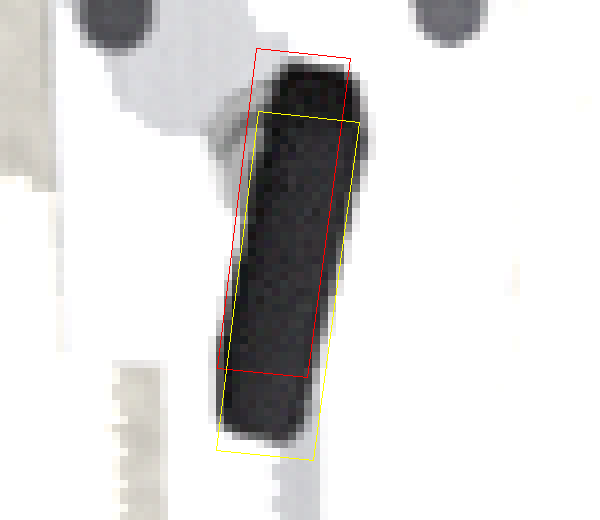

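```bash
cat > m3.py <<'E'
from h import *
import pickle
s,im=pickle.load(open('w1.pkl','rb'));c=cam('wrist',s);g=im.max(2).astype(int)
for T in(50,70):
  m=np.zeros(g.shape,np.uint8);roi=(slice(184,240),slice(248,275));m[roi]=(g[roi]<T)
  n,lab,st,_=cv2.connectedComponentsWithStats(m);k=1+st[1:,4].argmax();m=(lab==k).astype(np.float32)
  for a0 in(66,74):
    q=fit(c,m,lambda p:boxpts(p[0],p[1],p[2],p[3],p[4],.054,.082),np.array([.596,-.013,np.radians(a0),.05,.013]),np.array([.002,.002,.06,.002,.001]));print(T,q,np.degrees(q[0][2]))
print(toolmove(s,[.5960,-.0135,.12],np.radians(-18)))
E
python3 m3.py
```

```text
50 (array([ 0.59670792, -0.01317067,  1.20264932,  0.04824469,  0.01111471]), np.float64(45.0625), np.float32(545.0)) 68.90673046234721
50 (array([ 0.59655147, -0.01366356,  1.20312475,  0.04652963,  0.01118759]), np.float64(35.4375), np.float32(545.0)) 68.93397030301556
70 (array([ 0.59659102, -0.01358201,  1.21187463,  0.04716747,  0.01241157]), np.float64(39.375), np.float32(585.0)) 69.43530167861479
70 (array([ 0.59649478, -0.01362424,  1.20659286,  0.04692176,  0.01198137]), np.float64(36.8125), np.float32(585.0)) 69.13267840026627
(array([-63.4,   7.8, 159.3]), array([-0.1,  0.1,  8. ]))
```

Run:
```python
from h import *
s=env.read_state()
print(toolmove(s,[.5962,-.0136,.12],np.radians(-20.8)),toolmove(s,[.5962,-.0136,.0735],np.radians(-20.8)))
```

```text
(array([-63.8,   8.1, 159.4]), array([-0.1,  0.1, 10.8])) (array([-63.8,   8.1, 205.9]), array([-0.1,  0.1, 10.8]))
```

Emit:
send_rows:
  rows: [-0.0638,0.0081,0.02,0,0,10.8,60,-0.0638,0.0081,0.08,0,0,10.8,60,-0.0638,0.0081,0.14,0,0,10.8,60,-0.0638,0.0081,0.18,0,0,10.8,60,-0.0638,0.0081,0.18,0,0,10.8,60]

```text
t: 2.52
position: [0.5921, -0.012, 0.0955]
orientation: [-2.579, -1.784, 0.014]
ft_force: [-0.3, -0.2, 0.4]
grip_width: 0.0676
```

Run:
```python
from h import *
import pickle
s=env.read_state();im=get_image('wrist');pickle.dump((s,im),open('w2.pkl','wb'))
print(s['position'],s['t'],s['grip_width'])
c=cam('wrist',s);g=im.max(2).astype(int)
for T in (50,70):
  h=proj(c,[.5962,-.0136,.07]).astype(int);print(h)
  m=np.zeros(g.shape,np.uint8);roi=(slice(h[1]-75,h[1]+75),slice(h[0]-40,h[0]+40));m[roi]=g[roi]<T
  n,lab,st,_=cv2.connectedComponentsWithStats(m);k=lab[h[1],h[0]];print(st[k]);m=(lab==k).astype(np.float32)
  q=fit(c,m,lambda p:boxpts(p[0],p[1],p[2],p[3],p[4],.054,.082),np.array([.596,-.0133,np.radians(70),.05,.013]),np.array([.002,.002,.06,.002,.001]));print(T,q,np.degrees(q[0][2]))
P=q[0]
print(toolmove(s,[P[0],P[1],.0735],P[2]-np.pi/2))
print(toolmove(s,[.5962,-.0136,.0735],np.radians(-20.8)))
cv2.imwrite('pics/w2.png',np.clip(im[...,::-1].astype(float)*1.6,0,255).astype('uint8'))
```

```text
[ 0.59206551 -0.01195964  0.09545988] 2.525 0.06760598533448464
[261 231]
[ 250  183   27   97 2252]
50 (array([ 0.59727207, -0.01237104,  1.2031359 ,  0.05006095,  0.01246603]), np.float64(186.5625), np.float32(2252.0)) 68.9346089829573
[261 231]
[ 248  182   29   98 2332]
70 (array([ 0.5969781 , -0.01289866,  1.20547529,  0.04732837,  0.0131993 ]), np.float64(122.125), np.float32(2332.0)) 69.06864647173175
(array([ 0.9,  5.1, 21.9]), array([-0.6,  0.2,  0.3]))
(array([ 0. ,  4.7, 21.9]), array([-0.6,  0.2,  0.1]))
```

View pics/w2.png

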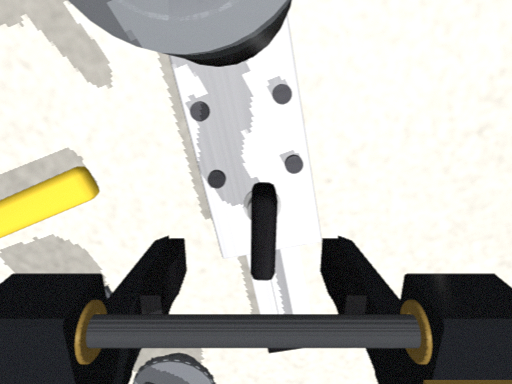

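Emit:
send_rows:
  rows: [0.0005,0.005,0.015,0,0,0.2,140,0.0005,0.005,0.0215,0,0,0.2,180,0.0005,0.005,0.0215,0,0,0.2,180,0.0005,0.005,0.0215,0,0,0.2,180]
  force: 40

```text
t: 3.08
position: [0.5998, -0.0136, 0.0775]
orientation: [-2.586, -1.781, 0.006]
ft_force: [0.4, 0.1, -0.3]
grip_width: 0.0297
```

Run:
```python
from h import *
s=env.read_state()
print(s['position'],s['t'],s['grip_width'],s['ft_force'],s['wrist_torque'])
print(toolmove(s,[.5967,-.0133,.0735],np.radians(-21)))
```

```text
[ 0.59984522 -0.01361385  0.07751729] 3.075 0.02965283050493198 [ 0.39781748  0.13801623 -0.28550008] [-0.06015725  0.10600901 -0.00116195]
(array([-0.8, -3. ,  4. ]), array([-0.2,  0.1,  0.1]))
```

Emit:
send_rows:
  rows: [-0.0008,-0.003,0.004,0,0,0,180,-0.0008,-0.003,0.004,0,0,0,180,-0.0008,-0.003,0.004,0,0,0,180]

```text
t: 3.45
position: [0.5966, -0.0133, 0.0735]
orientation: [-2.586, -1.781, 0.006]
ft_force: [-0.1, 0.4, 0.1]
grip_width: 0.026
```

Run:
```python
from h import *
s=env.read_state()
print(s['position'],s['t'],s['grip_width'],s['ft_force'],s['wrist_torque'])
print(toolmove(s,[.5967,-.0133,.0735],np.radians(-21)))
```

```text
[ 0.59662832 -0.01332615  0.07353142] 3.45 0.025991965717702993 [-0.13866764  0.40342694  0.07118941] [-0.04495562  0.04957259  0.00377414]
(array([0.1, 0.1, 0. ]), array([-0.2,  0.1,  0.1]))
```

Good. Close.

Emit:
send_rows:
  rows: [0,0,0,0,0,0,255,0,0,0,0,0,0,255,0,0,0,0,0,0,255]
  force: 40

```text
t: 3.82
position: [0.597, -0.0135, 0.0737]
orientation: [-2.586, -1.781, 0.005]
ft_force: [0.9, -0.4, -0.5]
grip_width: 0.0137
```

Run:
```python
from h import *
s=env.read_state()
print(s['position'],s['t'],s['grip_width'],s['ft_force'],s['wrist_torque'],s['joint_pos'])
print(toolmove(s,[.5967,-.0133,.0735],np.radians(-21)))
```

```text
[ 0.59702966 -0.01347197  0.07365871] 3.825 0.01374832980428116 [ 0.90742871 -0.42000396 -0.46668454] [-0.22977084 -0.05723254 -0.14069651] [-6.36014868e-02  2.73560444e-01  1.91877851e+00 -1.43656109e-03
  9.52599958e-01  3.01811782e-01]
(array([ 0. , -0.4,  0.2]), array([-0.2,  0.1,  0.1]))
```

Emit:
send_rows:
  rows: [0,0,0,0,0,6,255,0,0,0,0,0,12,255,0,0,0,0,0,18,255,0,0,0,0,0,22,255,0,0,0,0,0,22,255]

```text
t: 4.45
position: [0.5971, -0.0135, 0.0737]
orientation: [-2.879, -1.257, 0.006]
ft_force: [1.6, -0.9, -0.7]
grip_width: 0.0134
```

Run:
```python
from h import *
s=env.read_state()
print(s['position'],s['t'],s['grip_width'],s['ft_force'],s['wrist_torque'],s['joint_pos'])
print(toolmove(s,[.597,-.0135,.0736],np.radians(-83)))
```

```text
[ 0.59707443 -0.0135009   0.0736634 ] 4.45 0.013350209145998028 [ 1.55167219 -0.86096407 -0.69879802] [-0.14456841  0.03187165 -0.03731221] [-6.35861713e-02  2.73604053e-01  1.91871153e+00 -1.56338064e-03
  9.52571502e-01  6.84928132e-01]
(array([-0. , -0.1,  0.1]), array([-0. ,  0.2, 40.2]))
```

Emit:
send_rows:
  rows: [0,0,0,0,0,8,255,0,0,0,0,0,16,255,0,0,0,0,0,24,255,0,0,0,0,0,32,255,0,0,0,0,0,40,255]

```text
t: 5.08
position: [0.5971, -0.0136, 0.0736]
orientation: [3.135, 0.192, -0.005]
ft_force: [1.0, -0.7, -0.7]
grip_width: 0.0134
```

Emit:
send_rows:
  rows: [0,0,0,0,0,3,255,0,0,0,0,0,3,255]

```text
t: 5.32
position: [0.5971, -0.0136, 0.0736]
orientation: [3.138, 0.113, -0.005]
ft_force: [1.4, -0.4, -0.3]
grip_width: 0.0135
```

Run:
```python
from h import *
s=env.read_state()
print(s['position'],s['t'],s['grip_width'],s['ft_force'],s['wrist_torque'],s['joint_pos'])
print(toolmove(s,[.597,-.0135,.0736],np.radians(-83)))
```

```text
[ 0.59710923 -0.01363418  0.07357067] 5.325 0.013453050670150214 [ 1.37280744 -0.39737121 -0.33330825] [-0.04731268  0.03276728  0.04178384] [-6.36431362e-02  2.73776502e-01  1.91868921e+00 -1.91274304e-03
  9.52402631e-01  1.43629721e+00]
(array([-0.1, -0.1, -0. ]), array([ 0.1,  0.2, -2.9]))
```

Emit:
send_rows:
  rows: [0,0,0,0,0,0,130,0,0,0,0,0,0,130,0,0,-0.05,0,0,0,80,0,0,-0.11,0,0,0,0,0,0,-0.17,0,0,0,0]

```text
t: 5.95
position: [0.5972, -0.0133, 0.245]
orientation: [3.138, 0.114, -0.007]
ft_force: [0.8, 0.6, -0.8]
grip_width: 0.0612
```

Emit:
send_rows:
  rows: [0,0,-0.04,0,0,0,0,0,0,-0.04,0,0,0,0]

```text
t: 6.2
position: [0.5998, -0.0133, 0.2904]
orientation: [3.138, 0.115, 0.008]
ft_force: [0.8, 0.3, -0.4]
grip_width: 0.0813
```

Run:
```python
from h import *
import pickle
s=env.read_state();im=get_image('wrist');pickle.dump((s,im),open('w3.pkl','wb'))
print(s['position'],s['t'],s['qd'].round(2))
cv2.imwrite('pics/w3.png',np.clip(im[...,::-1].astype(float)*1.6,0,255).astype('uint8'))
print(toolmove(s,[.47,-.25,.26],np.radians(-83)))
```

```text
[ 0.59981472 -0.01334984  0.29036349] 6.2 [ 0.    0.04  0.09 -0.   -0.03  0.  ]
(array([-146.9,  226.5,   30.1]), array([ 0.1, -0.3, -2.8]))
```

View pics/w3.png

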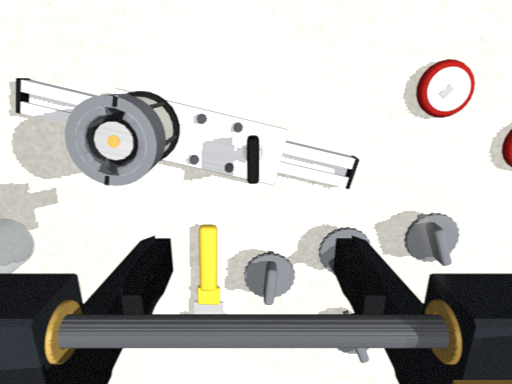

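Run:
```python
from h import *
s=env.read_state()
print(toolmove(s,[.485,-.275,.20],np.radians(-70)))
```

```text
(array([-132.1,  252.7,   87.5]), array([  0.1,   0. , -15.8]))
```

Emit:
send_rows:
  rows: [-0.132,0.253,0.05,0,0,-16,0,-0.132,0.253,0.05,0,0,-16,0,-0.132,0.253,0.05,0,0,-16,0,-0.132,0.253,0.088,0,0,-16,0,-0.132,0.253,0.088,0,0,-16,0]

```text
t: 6.88
position: [0.4825, -0.2761, 0.196]
orientation: [-3.092, -0.55, 0.005]
ft_force: [0.3, 0.5, 0.5]
grip_width: 0.088
```

Emit:
send_rows:
  rows: [0,0,0,0,0,0,0,0,0,0,0,0,0,0]

```text
t: 7.12
position: [0.4815, -0.2752, 0.1941]
orientation: [-3.089, -0.548, 0.009]
ft_force: [0.1, -0.1, -0.8]
grip_width: 0.0884
```

Run:
```python
from h import *
import pickle
s=env.read_state();im=get_image('wrist');pickle.dump((s,im),open('w4.pkl','wb'))
print(s['position'],s['t'],s['qd'].round(2))
c=cam('wrist',s);print(proj(c,[.491,-.271,.054]))
cv2.imwrite('pics/w4.png',np.clip(im[...,::-1].astype(float)*1.6,0,255).astype('uint8'))
```

```text
[ 0.48146728 -0.2752331   0.19407286] 7.125 [ 0.03 -0.02 -0.03 -0.   -0.   -0.  ]
[253.00588315 163.59099488]
```

View pics/w4.png

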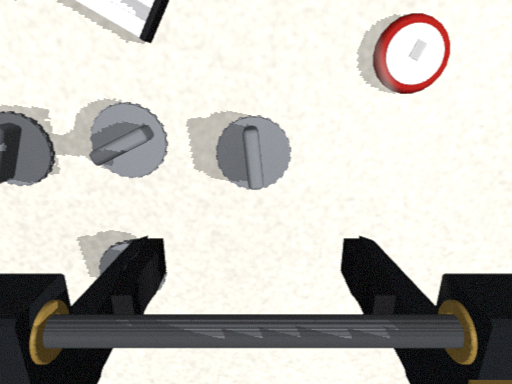

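```bash
cat > m4.py <<'E'
from h import *
import pickle
s,im=pickle.load(open('w4.pkl','rb'));c=cam('wrist',s)
bl=cv2.GaussianBlur(im.mean(2),(0,0),.8).astype(np.float32);th=np.linspace(0,2*np.pi,180,endpoint=False)
def samp(x,y,r,z):
    p=np.array([proj(c,(x+r*np.cos(t),y+r*np.sin(t),z)) for t in th],np.float32)
    return cv2.remap(bl,p[:,0].reshape(-1,1),p[:,1].reshape(-1,1),cv2.INTER_LINEAR)[:,0]
x,y=ray(c,254,152,.026)[:2]
for it in range(5):
    rs=np.linspace(.031,.041,41);A=np.array([samp(x,y,r,.026) for r in rs]);G=np.diff(A,axis=0)
    e=rs[:-1][G.argmax(0)]+.000125;ok=np.abs(e-np.median(e))<.0015
    d=np.linalg.lstsq(np.c_[np.cos(th),np.sin(th),np.ones(180)][ok],e[ok],rcond=None)[0];x+=d[0];y+=d[1]
print('disc',x,y,d[2],ok.sum())
S=7;x0,y0=205,105
o=np.clip(im[...,::-1].astype(float)*2.2,0,255).astype('uint8')
o=cv2.resize(o[y0:y0+85,x0:x0+100],None,fx=S,fy=S,interpolation=cv2.INTER_NEAREST)
import sys
a=np.radians(float(sys.argv[1]))
p=np.array([proj(c,q) for q in boxpts(x,y,a,.056,.014,.026,.054)])
for z in(0,1): cv2.polylines(o,[(((p[[0+z,2+z,6+z,4+z]]+.5)-[x0,y0])*S).astype(np.int32)],True,(0,255*z,255),1)
cv2.imwrite('pics/c4.png',o)
E
python3 m4.py 16
```

```text
disc 0.4938074664119586 -0.269809848862944 0.03616111111111111 180
```

View pics/c4.png

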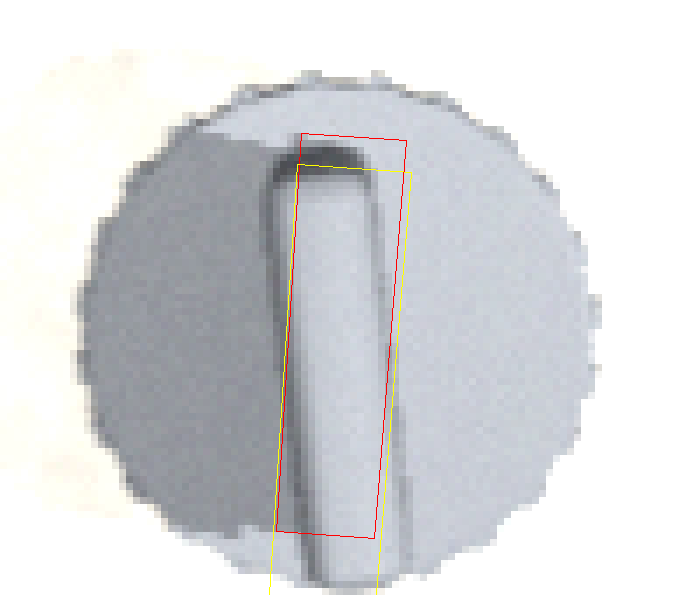

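Run:
```python
from h import *
import pickle
s,im=pickle.load(open('w4.pkl','rb'));c=cam('wrist',s)
P=[ray(c,205+u/7-.5,105+v/7-.5,.054) for u,v in((333,185),(375,570),(322,185),(366,570))]
for a,b in((P[0],P[1]),(P[2],P[3])):
    d=a-b;print((a+b)/2,np.degrees(np.arctan2(d[1],d[0])),np.linalg.norm(d))
s=env.read_state()
h=np.radians(27-90)
for z in(.1,.0225): print(toolmove(s,[.4938,-.2698,z],h))
```

```text
[ 0.49542016 -0.27140924  0.054     ] 26.243529041206155 0.050095126815458094
[ 0.49498715 -0.27022614  0.054     ] 26.451654872420043 0.050115932782902245
(array([12.8, -0.7, 95.2]), array([-0.2,  0.2, -6.8]))
(array([ 13.1,  -0.5, 172.7]), array([-0.2,  0.2, -6.8]))
```

Emit:
send_rows:
  rows: [0.0132,-0.0006,0.05,0,0,-6.2,60,0.0132,-0.0006,0.095,0,0,-6.2,100,0.0132,-0.0006,0.13,0,0,-6.2,120,0.0132,-0.0006,0.14,0,0,-6.2,120,0.0132,-0.0006,0.14,0,0,-6.2,120]

```text
t: 7.8
position: [0.4948, -0.269, 0.0556]
orientation: [-3.055, -0.718, 0.006]
ft_force: [0.5, 0.6, 1.0]
grip_width: 0.0471
```

Run:
```python
from h import *
s=env.read_state();h=np.radians(26.4-90);print(s['position'],s['t'],s['grip_width'])
print(toolmove(s,[.4942,-.2702,.031],h))
```

```text
[ 0.4947913  -0.2690114   0.05560439] 7.8 0.04708104497096117
(array([-1. ,  0.9, 24.6]), array([-0.2,  0.2,  0.1]))
```

Emit:
send_rows:
  rows: [-0.001,0.001,0.015,0,0,0,150,-0.001,0.001,0.0225,0,0,0,150,-0.001,0.001,0.0225,0,0,0,150,-0.001,0.001,0.0225,0,0,0,150]

```text
t: 8.3
position: [0.4944, -0.2705, 0.0334]
orientation: [-3.056, -0.718, 0.005]
ft_force: [0.0, -0.4, 0.2]
grip_width: 0.0361
```

Run:
```python
from h import *
s=env.read_state();h=np.radians(26.4-90);print(s['position'],s['t'],s['grip_width'],s['ft_force'])
print(toolmove(s,[.4942,-.2702,.031],h))
```

```text
[ 0.49437894 -0.27051082  0.033387  ] 8.3 0.03613871296606117 [ 0.02407171 -0.38515685  0.23936319]
(array([-0. , -0.3,  2.4]), array([-0.2,  0.2,  0. ]))
```

Emit:
send_rows:
  rows: [0,0,0.002,0,0,0,150,0,0,0.002,0,0,0,255,0,0,0.002,0,0,0,255,0,0,0.002,0,0,0,255,0,0,0.002,0,0,0,255]
  force: 50

```text
t: 8.93
position: [0.4944, -0.2705, 0.0314]
orientation: [-3.056, -0.718, 0.005]
ft_force: [-0.4, 0.6, 0.7]
grip_width: 0.0137
```

Run:
```python
from h import *
import pickle
s=env.read_state();print(s['position'],s['t'],s['grip_width'],s['ft_force'],s['joint_pos'])
pickle.dump(s,open('grasp.pkl','wb'))
R0=R.from_rotvec(s['orientation']).as_matrix();print(R0, np.degrees(np.arctan2(R0[1,1],R0[0,1])))
# refit lantern from w3
s3,im=pickle.load(open('w3.pkl','rb'));c=cam('wrist',s3)
bl=cv2.GaussianBlur(im.mean(2),(0,0),.8).astype(np.float32);th=np.linspace(0,2*np.pi,180,endpoint=False)
def samp(x,y,r,z):
    p=np.array([proj(c,(x+r*np.cos(t),y+r*np.sin(t),z)) for t in th],np.float32)
    return cv2.remap(bl,p[:,0].reshape(-1,1),p[:,1].reshape(-1,1),cv2.INTER_LINEAR)[:,0]
for nm,r0,z in(('plate',.0185,.127),('rim',.043,.133)):
  x,y=.618,.12
  for it in range(6):
    rs=np.linspace(r0-.005,r0+.005,41);A=np.array([samp(x,y,r,z) for r in rs]);G=np.abs(np.diff(A,axis=0))
    e=rs[:-1][G.argmax(0)]+.000125;ok=np.abs(e-np.median(e))<.0015
    d=np.linalg.lstsq(np.c_[np.cos(th),np.sin(th),np.ones(180)][ok],e[ok],rcond=None)[0];x+=d[0];y+=d[1]
  print(nm,x,y,d[2],ok.sum())
print(ray(c,115,101,.135),ray(c,109,180,.135))
```

```text
[ 0.49436738 -0.27048988  0.03138599] 8.925 0.01369256959167209 [-0.41767973  0.55211058  0.74734512] [-5.44611046e-01  2.74010240e-01  2.01360345e+00 -5.17466765e-04
  8.58385402e-01  5.64887690e-01]
[[ 0.89531935  0.4454071  -0.00397177]
 [ 0.4454167  -0.89532127  0.00194791]
 [-0.0026884  -0.0035131  -0.99999022]] -63.5504359519252
plate 0.6185041972421508 0.1190053703925134 0.018249999999999995 180
rim 0.618445429417192 0.11916864770772709 0.041932343501329974 158
[0.65560379 0.11221704 0.135     ] [0.5820808  0.12216868 0.135     ]
```

Emit:
send_rows:
  rows: [0,0,-0.05,0,0,0,255,0,0,-0.11,0,0,0,255,0,0,-0.17,0,0,0,255,0,0,-0.2,0,0,0,255]

```text
t: 9.43
position: [0.4966, -0.2717, 0.2358]
orientation: [3.057, 0.718, 0.001]
ft_force: [0.1, -0.7, -0.3]
grip_width: 0.0136
```

Run:
```python
from h import *
s=env.read_state();print(s['position'],s['t'],s['grip_width'],s['ft_force'])
print(toolmove(s,[.6184,.1192,.22],np.radians(80.5)))
Rt=R.from_rotvec(s['orientation'])
for k in(80.5,):
    a=np.radians(k);y=np.array([np.cos(a),np.sin(a),0]);z=np.array([0,0,-1.]);x=np.cross(y,z);print((Rt.inv()*R.from_matrix(np.c_[x,y,z])).as_rotvec(degrees=True))
```

```text
[ 0.49661147 -0.27174211  0.23581582] 9.425 0.01356353199220262 [ 0.0748496  -0.7403774  -0.25557096]
(array([ 283.2, -295.8,   15.5]), array([ 0.1, -0.1, 36. ]))
[ 7.57985244e-02  1.00902528e-01 -1.44049142e+02]
```

Emit:
send_rows:
  rows: [0.283,-0.296,0.0,0,0,-144,255,0.283,-0.296,0.0,0,0,-144,255,0.283,-0.296,0.0,0,0,-144,255,0.283,-0.296,0.0,0,0,-144,255,0.283,-0.296,0.0,0,0,-144,255]

```text
t: 10.05
position: [0.5893, 0.0291, 0.2345]
orientation: [-2.397, -2.029, 0.005]
ft_force: [1.0, -0.7, -0.1]
grip_width: 0.0134
```

```bash
cat > tgt.py <<'E'
from h import *
import sys
x,y,z,hd=map(float,sys.argv[1:])
s=env.read_state();Rt=R.from_rotvec(s['orientation'])
a=np.radians(hd);Y=np.array([np.cos(a),np.sin(a),0]);Z=np.array([0,0,-1.]);X=np.cross(Y,Z)
print('t',s['t'],s['position'].round(4),'w',s['grip_width'].round(4),'F',s['ft_force'].round(1),'T',s['wrist_torque'].round(2),'j',s['joint_pos'].round(2))
print((Rt.inv().apply(np.array([x,y,z])-s['position'])*1000).round(1),(Rt.inv()*R.from_matrix(np.c_[X,Y,Z])).as_rotvec(degrees=True).round(1))
E
python3 tgt.py .6184 .1192 .22 80.5
```

```text
Traceback (most recent call last):
  File "tgt.py", line 6, in <module>
    print('t',s['t'],s['position'].round(4),'w',s['grip_width'].round(4),'F',s['ft_force'].round(1),'T',s['wrist_torque'].round(2),'j',s['joint_pos'].round(2))
                                                ^^^^^^^^^^^^^^^^^^^^^
AttributeError: 'float' object has no attribute 'round'
```

```bash
sed -i "s/s\['grip_width'\].round(4)/round(s['grip_width'],4)/" tgt.py
python3 tgt.py .6184 .1192 .22 80.5
```

```text
t 10.05 [0.5893 0.0291 0.2345] w 0.0134 F [ 1.  -0.7 -0.1] T [-0.06  0.04  0.01] j [ 0.01  0.11  1.79 -0.    1.24  0.17]
[93.7 13.9 14.3] [ -0.2  -0.1 -90. ]
```

Emit:
send_rows:
  rows: [0.094,0.014,0.014,0,0,-90,255,0.094,0.014,0.014,0,0,-90,255,0.094,0.014,0.014,0,0,-90,255,0.094,0.014,0.014,0,0,-90,255,0.094,0.014,0.014,0,0,-90,255]

```text
t: 10.68
position: [0.6182, 0.1198, 0.2198]
orientation: [-1.219, -2.892, 0.004]
ft_force: [-0.0, -0.4, -2.2]
grip_width: 0.0133
```

```bash
python3 tgt.py .6184 .1192 .19 80.5
```

```text
t 10.675 [0.6182 0.1198 0.2198] w 0.0133 F [-0.  -0.4 -2.2] T [-0.07  0.06 -0.01] j [ 0.15  0.19  1.72 -0.    1.23 -0.62]
[-0.6 -0.2 29.8] [ -0.2  -0.2 -36.2]
```

Emit:
send_rows:
  rows: [-0.0006,-0.0002,0.01,0,0,-36,255,-0.0006,-0.0002,0.02,0,0,-36,255,-0.0006,-0.0002,0.03,0,0,-36,255,-0.0006,-0.0002,0.03,0,0,-36,255,-0.0006,-0.0002,0.03,0,0,-36,255]

```text
t: 11.3
position: [0.6181, 0.1192, 0.1892]
orientation: [-0.267, -3.125, 0.003]
ft_force: [0.5, 0.1, -0.5]
grip_width: 0.0132
```

```bash
python3 tgt.py .6184 .1192 .19 80.5
python3 - <<'E'
from h import *
import pickle
s=env.read_state();im=get_image('wrist');sd=get_image('side');pickle.dump((s,im,sd),open('w5.pkl','wb'))
a=np.clip(im[...,::-1].astype(float)*2,0,255).astype('uint8')
c=cam('side');h=proj(c,[.618,.119,.15]).astype(int);print(h)
b=np.clip(sd[...,::-1].astype(float)*1.6,0,255).astype('uint8')[h[1]-55:h[1]+55,h[0]-50:h[0]+50]
b=cv2.resize(b,None,fx=384/110,fy=384/110,interpolation=cv2.INTER_CUBIC)
a=a[:, 80:430]
cv2.imwrite('pics/w5.png',np.hstack([a,b]))
E
```

```text
t 11.3 [0.6181 0.1192 0.1892] w 0.0132 F [ 0.5  0.1 -0.5] T [ 0.03  0.05 -0.05] j [ 0.15  0.22  1.76 -0.    1.17 -1.25]
[-0.3  0.1 -0.8] [-0.1 -0.3 -0.3]
[267 136]
```

View pics/w5.png

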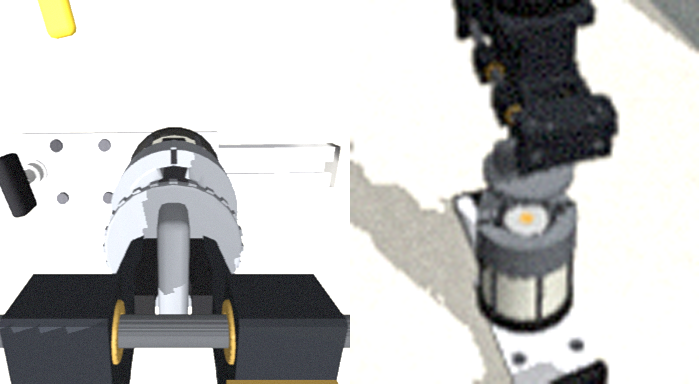

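Emit:
send_rows:
  rows: [-0.0003,0.0001,0.012,0,0,-0.3,255,-0.0003,0.0001,0.022,0,0,-0.3,255,-0.0003,0.0001,0.026,0,0,-0.3,255,-0.0003,0.0001,0.028,0,0,-0.3,255,-0.0003,0.0001,0.028,0,0,-0.3,255]

```text
t: 12.02
position: [0.6186, 0.1193, 0.1616]
orientation: [-0.26, -3.127, 0.002]
ft_force: [-0.1, -0.0, -0.7]
grip_width: 0.0136
```

```bash
python3 tgt.py .6184 .1192 .1489 80.5
```

```text
t 12.025 [0.6186 0.1193 0.1616] w 0.0136 F [-0.1 -0.  -0.7] T [-0.01 -0.01 -0.  ] j [ 0.15  0.24  1.78 -0.    1.13 -1.25]
[ 0.1 -0.1 12.7] [-0.1 -0.2 -0. ]
```

Emit:
send_rows:
  rows: [0,0,0.004,0,0,0,255,0,0,0.008,0,0,0,255,0,0,0.011,0,0,0,255,0,0,0.0127,0,0,0,255,0,0,0.0127,0,0,0,255]

```text
t: 12.65
position: [0.6192, 0.1193, 0.1496]
orientation: [-0.26, -3.128, 0.002]
ft_force: [-0.8, -1.7, 5.8]
grip_width: 0.0133
```

```bash
python3 tgt.py .6184 .1192 .1489 80.5
```

```text
t 12.65 [0.6192 0.1193 0.1496] w 0.0133 F [-0.8 -1.7  5.8] T [-0.03 -0.03 -0.04] j [ 0.15  0.25  1.79 -0.    1.1  -1.25]
[ 0.7 -0.2  0.7] [-0.1 -0.1 -0. ]
```

Emit:
send_rows:
  rows: [0.0005,0,0.0009,0,0,0,255,0.0005,0,0.0009,0,0,5,255,0.0005,0,0.0009,0,0,10,255,0.0005,0,0.0009,0,0,15,255,0.0005,0,0.0009,0,0,15,255]

```text
t: 13.28
position: [0.6192, 0.1196, 0.1496]
orientation: [-0.668, -3.069, 0.001]
ft_force: [0.3, -0.3, 4.8]
grip_width: 0.0139
```

```bash
python3 tgt.py .6184 .1192 .1489 35.5
```

```text
t 13.275 [0.6192 0.1196 0.1496] w 0.0139 F [ 0.3 -0.3  4.8] T [0.05 0.01 0.01] j [ 0.15  0.25  1.79 -0.    1.1  -0.99]
[ 0.6 -0.7  0.7] [-0.1 -0.  29.9]
```

Emit:
send_rows:
  rows: [0.0005,-0.0005,0.0015,0,0,0,255,0.0005,-0.0005,0.0015,0,0,8,255,0.0004,-0.0007,0.0015,0,0,16,255,0.0003,-0.0007,0.0015,0,0,24,255,0.0003,-0.0007,0.0015,0,0,30,255]

```text
t: 13.9
position: [0.6194, 0.1193, 0.149]
orientation: [1.445, 2.789, 0.0]
ft_force: [-0.8, -0.1, 6.0]
grip_width: 0.0135
```

Emit:
send_rows:
  rows: [0,0,0.0005,0,0,0,255,0,0,0.0005,0,0,0,255]

```text
t: 14.15
position: [0.6195, 0.1193, 0.1491]
orientation: [1.445, 2.789, 0.0]
ft_force: [-1.8, -0.0, 5.7]
grip_width: 0.0137
```

```bash
python3 tgt.py .6184 .1192 .1489 35.5
```

```text
t 14.15 [0.6195 0.1193 0.1491] w 0.0137 F [-1.8 -0.   5.7] T [-0.09  0.22 -0.08] j [ 0.15  0.25  1.79 -0.    1.1  -0.46]
[ 0.5 -0.9  0.2] [ 0.   0.  -0.3]
```

Run:
```python
from h import *
import pickle
s=env.read_state();im=get_image('wrist');sd=get_image('side')
a=np.clip(im[...,::-1].astype(float)*2,0,255).astype('uint8')
c=cam('side');h=proj(c,[.618,.119,.13]).astype(int)
b=np.clip(sd[...,::-1].astype(float)*1.6,0,255).astype('uint8')[h[1]-40:h[1]+56,h[0]-36:h[0]+36]
cv2.imwrite('pics/w6.png',np.hstack([a,cv2.resize(b,(288,384),interpolation=cv2.INTER_CUBIC)]))
# carriage shift: template match bolts region in side view vs w5
old=pickle.load(open('w5.pkl','rb'))[2];o0=cv2.imread('pics/side0.png')
u,v=proj(c,[.605,.04,.028]).astype(int);k=proj(c,[.597,-.0135,.07]).astype(int);print(u,v,k)
G=lambda i:cv2.cvtColor(i,cv2.COLOR_RGB2GRAY).astype(np.float32)
A,B=[cv2.resize(G(i)[k[1]-14:k[1]+14,k[0]-14:k[0]+14],None,fx=4,fy=4) for i in(old,sd)]
print(cv2.phaseCorrelate(A,B,cv2.createHanningWindow(A.shape[::-1],cv2.CV_32F)))
```

```text
274 185 [281 189]
((0.02267207184415554, 0.02021700137927951), 0.6081891479757097)
```

View pics/w6.png

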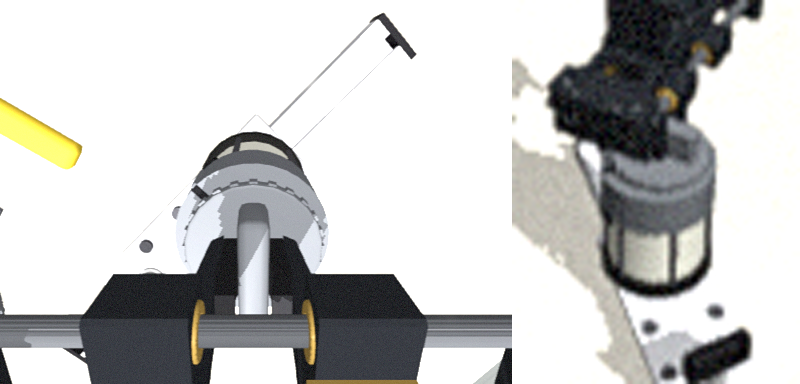

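```bash
python3 tgt.py .6184 .1192 .1489 35.5; python3 -c "
from station import env
print(env.close_job())"
```

```text
t 14.25 [0.6195 0.1193 0.1492] w 0.0135 F [-1.  -0.9  5. ] T [-0.11  0.18 -0.01] j [ 0.15  0.25  1.79 -0.    1.1  -0.46]
[ 0.5 -1.   0.3] [ 0.   0.  -0.3]
the job is handed in; nothing more can be done
None
```

The lantern is clamped and the cap is fitted, turned an eighth of a turn, and still held in the gripper for your seal check. I handed the job in at about 14.3 s.

- **Clamp knob:** I turned it clockwise from about 0.2 to about 1.33 rad, which is past the 1.15 tight mark and short of the 1.4 stop. A picture after letting go showed the bar still at that angle. The sideways force while turning stayed under about 2 N.
- **Cap:** I took the cap farthest to the right and lowered it through the notches. It sits about 15 mm below the rim with about 5–6 N of spring push. I then turned it clockwise to within about half a degree of 45°.
- **Last checks:**
  - The final picture shows the cap seated and its bar about 45° from the notch rib.
  - The lantern's position before and after clamping agreed to within about 0.3 mm.
  - The knob did not move in the side view while I inserted and turned the cap.
- **Small disagreements:**
  - The arm rested about 0.3 mm higher than I aimed for, and about 1 mm to the side, with 1–2 N of side force. That is within the mouth's clearance.
  - My estimates of the notch direction differed by about 2°, which is within the notch play.

I did not touch the jar, the cans, the scraper or the look-alike caps.

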